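# Saddle the blank, then draw and hold the sprung marking pointer

### The arm

A 6-joint arm with a two-finger parallel gripper is mounted at the origin on the work surface. World frame = base frame: x ahead of the robot, y to its left, z up, the work surface at z = 0. Lengths are in m, angles in rad, forces in N, time in s.
With the tool pointing down it reaches from about 0.325 to 0.775 m from the base axis. Payload 5.5 kg.
Tool frame: the origin (TCP) lies at the very end of the fingers, on their centre line; the grasp point (between the pads) lies 19 mm behind it (ctrl.grip_point_offset is the distance from the TCP to the grasp point, in m); z points along the fingers, y is the line along which they close (so a half turn about z gives the same grasp; the last joint's range is limited). The gripper opens to 85 mm and grips with 20 to 120 N. Pads are 22 mm wide; open, the fingers measure 114 mm over their backs; the gripper's body (76 mm by 85 mm) begins 54 mm behind the grasp point. The pads swing forward as they close: fully open they stand 13 mm farther back than shut.
Start: joints at [1.15, 0.091, 1.231, -0, 1.82, -0.057], TCP at [0.214, 0.561, 0.231] pointing down, gripper open.
Joint ranges: [-2.87, 2.87], [-0.86, 2.18], [0.17, 2.46], [-1.51, 4.65], [0.06, 2.69], [-2.65, 2.65]. Speed limits (rad/s): [2.57, 2.57, 3.01, 3.14, 3.14, 3.14].

### API

Orientations are given as a unit quaternion [w, x, y, z].
In Python, from bench import ctrl gives the robot as it stands.
- The arm moves only by the shell command python3 -m jog 'ROWS' [OPENING]. ROWS is JSON, a list of rows, each a list of 6 numbers: the shift along the tool's x, y, z in mm, then the turn, a rotation vector about the tool's x, y, z in rad. In form: [[dx, dy, dz, rx, ry, rz], ...]. A call has 1 to 5 rows; each row shifts and turns the commanded pose from where the row before left it, along the tool's axes as they then stand; what a row does not reach is not made up. A row lasts 1/10 s, in which the tool goes at most 50 mm and 8.59 degrees, less where a joint would pass 70% of its speed; a pose out of reach is approached as far as the arm can. A call is refused whole if a number of a shift passes 50 or a number of a turn 0.15, either way. A call with a gripper value outside its range is refused whole. OPENING is the finger opening in mm, from 0 to 85.4, set as the call begins (- or left out, the last holds). The fingers move at their own pace and stop on an object; the grip force is fixed at half the most. Time passes only in rows, so rows that do not move let the fingers close. It gives the time, the measured TCP pose, the force, the opening and the grip force at its end, in the units of the state.
- ctrl.sense(): the state, without advancing time (a new reading comes with each control period).
- ctrl.get_image(name): name is "side" or "top"; returns a dict with "img" (420x560x3 uint8, blue, green, red), "range_z" (420x560 float32, m along the optical axis (not along the pixel's ray), 0 where there is no reading), "fov_y" (degrees; the focal length in pixels is half the picture's height over the tangent of half this angle, whatever the lens; pixels are square), "cx", "cy" (the principal point, pixels), "view" (4x4, takes a point from world to camera coordinates). Camera axes: x right, y down, z forward; pixel columns grow to the right and rows downward; lengths in m; the calibration is good to about 2 mm. A picture is of the moment at which its call begins.
- ctrl.hand_in(): hands the job in; it is judged then, once.
The state is a dict: "time": time; "joints": joint angles; "qvel": joint speeds; "joint_torque": joint torques, N m; "ee_pos": TCP position; "tcp_rot": TCP orientation; "ft_force": force on the tool from outside, world axes, zero at the start; "moment": the same for the moment, N m; "finger_gap": finger opening in m; "grasp_force": force on a finger pad.
Only numpy, scipy, OpenCV 4.12 (cv2) and the standard library are available. Lean on these libraries where they do the work, as an engineer would, in place of code of your own. Each camera call takes 0.05 s, during which the arm holds its last target. There are 200 camera calls.

### The job

On the marking jig, fetch the round wooden blank from its V-rest and set it down gently (do not drop it) on the two blanks lying in the cradle, so that it saddles in the gap between them as the top of the pyramid, roughly level with their ends, and let it go. Then take the upright handle of the sprung pointer rod beside the pile, pull the rod out of its tube until the pointer lines up with the length mark clamped on the rule, and finish while still holding it there against its spring. Leave the two lower blanks in their cradle and the jar, cork sanding block and screwdriver where they are.

Things in the scene. Friction and masses are not known exactly. Their poses are not given: they have to be found in the camera images.
- jig: fixed plywood board 240 (x) x 300 (y) x 18 mm, origin at the centre of its underside, on the bench. In its frame (mm): cradle for two blanks lying along y, middle at (60, -30), cleats 12 wide, 130 long, 20 high, inner faces 51 either side of the middle; metal tube, 22 diameter, along y at x = -65, axis 50 above the bench, mouth at y = 30, rod comes out towards -y; steel rule along x = -103
- saddle (a point): point fixed to the jig, axes as the jig's, at (60, -30, 86) mm in its frame: where the centre of the top blank lies when it is properly saddled on the two lower ones
- blank_center (a point): centre of the blank to fetch: a plain wooden cylinder of 50 mm diameter, 120 mm long, about 0.16 kg, lying level in the V-rest with its centre 42 mm above the bench; x is along its axis, y and z roll with it
- v_rest: fixed rest, left or right of the jig: plywood plate 130 (x) x 85 (y) x 8 mm, two V supports 14 mm thick at x = -47 and +47 mm, reaching 36 mm above the bench and 35 mm to either side; between them, round the blank's middle, 80 mm along x is free down to the plate. Origin at the centre of the underside; the blank lies along x
- base_a_center (a point): centre of one lower blank (same kind, 50 x 120 mm), loose in the cradle, x along its axis, centre 43 mm above the bench, on the side of the rod
- base_b_center (a point): centre of the other lower blank, likewise, on the side away from the rod; they lie about 51 mm apart
- pull_rod (a joint): how far the pointer rod is out, m; 0 = fully in, 0.12 = end stop. It grows as the handle moves along the jig's -y. At value q the handle axis is at x = -65, y = -10 - 1000 q mm in the jig's frame. An inner spring pulls it back in: about 3 N at 0, growing by 0.9 N per 10 mm
- grip (a point): on the axis of the rod's upright handle, 95 mm above the bench, axes as the jig's. The handle is a dark wooden post, 16 mm diameter, top 115 mm above the bench, on a 22 mm wide steel block (top 60 mm above the bench) at the rod's end. The pointer, a thin steel bar 60 mm above the bench, crosses under it along x, from -34 to +32 mm of the post's axis
- length_mark: the length mark: steel clamp block 20 (x) x 16 (y) x 16 mm on the rule, with a thin brass ridge on top along x, its top 48 mm above the bench. Origin at the centre of the underside, 20 mm above the bench, axes as the jig's; at x = -107 mm in the jig's frame. Its y in that frame varies and is where the handle axis and pointer must come to
- glue_jar: bystander: a jar of 64 mm diameter, 85 mm high, origin at the centre of its underside; on the side of the jig where the V-rest is not
- sanding_block: bystander: cork block 110 x 60 x 35 mm, origin at the centre of its underside
- screwdriver: bystander: a screwdriver lying on the bench, about 200 mm long along its x, handle to -x
Mind the look-alikes: they are no part of the job. Leave any green or turquoise look-alike of the part that bears blank_center alone.

How it is judged:
By the outcome, as a careful person would: the job done as asked, in the order asked, and still so for the second after the job is handed in, while the arm keeps its last pose, push and grip.
It also fails if it takes over 48 s, if anything falls off the work surface, if the arm or the gripper's body presses on something with over 40 N, if the wrist force passes 120 N, or if a joint passes its speed limit or range.

## Working session

There is one attempt and no reset: what is moved stays moved. The work goes in short steps, Python scripts to look and compute and a shell command to move; the robot and the scene stay as the last step left them, time stands still between calls to the robot, and variables do not carry over. Pictures are saved under pics/ and viewed, at most 10 in all, crops included, and the job is handed in when it is done.

```bash
ls; mkdir -p pics
python3 - <<'E'
from bench import ctrl
import cv2,numpy as np
print(ctrl.sense())
for n in("top","side"):
    d=ctrl.get_image(n); np.savez(f"{n}0.npz",**d); cv2.imwrite(f"pics/{n}0.png",d["img"]); print(n,d["fov_y"],d["cx"],d["cy"],d["view"])
E
```

```text
pics
{'time': 0.0, 'joints': array([ 1.15033685e+00,  9.18957277e-02,  1.23189889e+00, -1.87323700e-05,
        1.81979247e+00, -5.66971485e-02]), 'qvel': array([ 0.0013178 ,  0.00207621, -0.00038309,  0.00020834, -0.00013978,
        0.00111412]), 'joint_torque': array([-1.15249837e-03, -4.58721972e+01, -4.18030035e+01,  1.29384662e-04,
        1.15796429e-02, -2.66903641e-05]), 'ee_pos': array([0.21336635, 0.56047897, 0.23012145]), 'tcp_rot': array([-2.26841123e-04,  1.80882197e-01,  9.83504263e-01, -9.71115688e-04]), 'ft_force': array([ 0.27160956,  0.45196528, -0.35721032]), 'moment': array([ 0.00884535, -0.02186897, -0.04469981]), 'grasp_force': 0.0, 'finger_gap': 0.08511997327898575}
top 46.70555487115328 272.3608841321313 208.8463845342483 [[-0.01779207 -0.9997597   0.01280583  0.07805287]
 [-0.99178546  0.01602465 -0.12690475  0.52263045]
 [ 0.12666905 -0.01495854 -0.99183224  1.18365132]
 [ 0.          0.          0.          1.        ]]
side 54.98339799633722 279.9080451475865 212.82256240490722 [[ 0.99765902 -0.0675708  -0.01052021 -0.50057879]
 [-0.05654636 -0.72861413 -0.68258623  0.1493119 ]
 [ 0.03845772  0.68158319 -0.73072933  0.95668924]
 [ 0.          0.          0.          1.        ]]
```

View pics/top0.png

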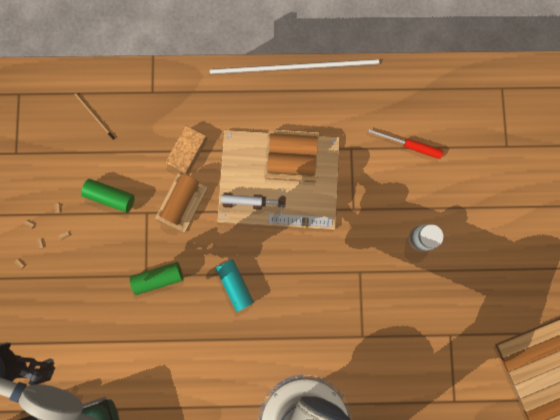

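View pics/side0.png

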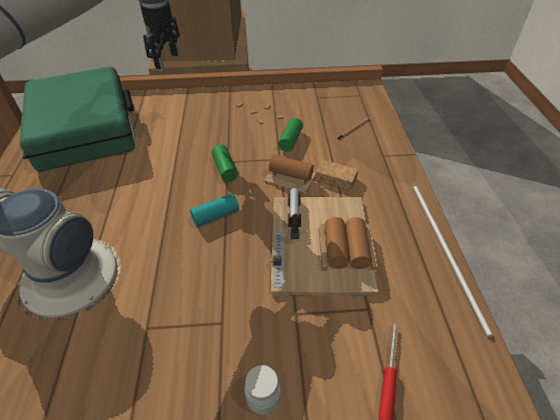

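The top view shows the jig at about cols 220-340, rows 130-228. The blank in its V-rest is at about (180,200), the lower blanks at (292,145) and (292,165), the handle at about (281,202) and the rule at (302,221). The side view shows the length mark at about (277,258). Next come zoomed crops and measurements.

```bash
cat > h.py <<'E'
import numpy as np,cv2
def load(n):
    d=dict(np.load(n)); return d
def cam(d):
    V=d["view"]; f=210/np.tan(np.radians(float(d["fov_y"]))/2); return V[:3,:3],V[:3,3],f,float(d["cx"]),float(d["cy"])
def plane(d,u,v,z):
    R,t,f,cx,cy=cam(d); o=-R.T@t; r=R.T@np.array([(u-cx)/f,(v-cy)/f,1]); return o+r*(z-o[2])/r[2]
def cloud(d):
    R,t,f,cx,cy=cam(d); v,u=np.mgrid[:420,:560]; z=d["range_z"]
    p=np.stack([(u-cx)/f*z,(v-cy)/f*z,z],-1); return (p-t)@R
def proj(d,p):
    R,t,f,cx,cy=cam(d); q=R@np.array(p)+t; return f*q[0]/q[2]+cx,f*q[1]/q[2]+cy
E
python3 - <<'E'
from h import *
t=load("top0.npz");s=load("side0.npz")
a=cv2.resize(t["img"][120:240,150:350],None,fx=4,fy=4,interpolation=cv2.INTER_CUBIC);cv2.imwrite("pics/tz.png",a)
a=cv2.resize(s["img"][150:300,240:390],None,fx=4,fy=4,interpolation=cv2.INTER_CUBIC);cv2.imwrite("pics/sz.png",a)
for n,d in(("top",t),("side",s)):
    P=cloud(d); hsv=cv2.cvtColor(d["img"],cv2.COLOR_BGR2HSV)
    # heights: bench plane check, jig, tops
    Z=P[...,2]; ok=d["range_z"]>0
    print(n,"bench z med",np.median(Z[ok&(abs(Z)<.012)]))
    roi=(P[...,0]>.35)&(P[...,0]<.75)&(P[...,1]>-.2)&(P[...,1]<.35)&ok
    m=(roi&(Z>.03)&(Z<.13)).astype(np.uint8)
    k,l,st,_=cv2.connectedComponentsWithStats(m)
    for i in range(1,k):
        if st[i,4]>60:
            q=P[l==i]; r=cv2.minAreaRect((q[:,:2]*1000).astype(np.float32)); print(st[i],np.round(r[0]),np.round(r[1]),round(r[2],1),"zmax",round(np.percentile(q[:,2],98),3))
    m=(roi&(Z>.008)).astype(np.uint8)
    k,l,st,_=cv2.connectedComponentsWithStats(m)
    for i in range(1,k):
        if st[i,4]>1000:
            q=P[l==i]; r=cv2.minAreaRect((q[:,:2]*1000).astype(np.float32)); print("low",st[i],np.round(r[0]),np.round(r[1]),round(r[2],1))
E
```

```text
top bench z med -0.0018286507327088235
[165 125  41  47 908] [683. 287.] [ 60. 110.] 61.5 zmax 0.038
[ 265  129   54   52 2359] [662.  17.] [129. 128.] 85.5 zmax 0.069
[ 160  173   41   53 1038] [552. 300.] [ 66. 119.] 63.2 zmax 0.068
[221 189  65  27 661] [536. 117.] [ 64. 157.] 1.0 zmax 0.114
[215 259  27  22 373] [367. 180.] [56. 48.] 26.3 zmax 0.051
[158 262  25  20 376] [373. 323.] [45. 56.] 3.6 zmax 0.051
low [ 160  125   47  104 2222] [613. 291.] [102. 261.] 84.6
low [  217   129   123   100 10974] [605.  51.] [301. 246.] 85.3
side bench z med 0.00034728130665792915
[268 154  46  29 769] [549. 291.] [ 57. 123.] 69.0 zmax 0.069
[220 158  17  18 221] [373. 322.] [46. 54.] 3.6 zmax 0.052
[315 160  43  23 568] [683. 287.] [ 65. 110.] 62.0 zmax 0.038
[280 188  28  51 563] [536. 117.] [ 64. 160.] 1.9 zmax 0.115
[217 193  22  21 292] [369. 176.] [58. 42.] 25.2 zmax 0.052
[ 319  217   58   52 2440] [663.  17.] [132. 127.] 85.3 zmax 0.069
[270 255  11   8  69] [490. -13.] [14. 24.] 87.3 zmax 0.048
low [  264   154   114   140 11561] [599. 120.] [440. 269.] 86.3
```

View pics/tz.png

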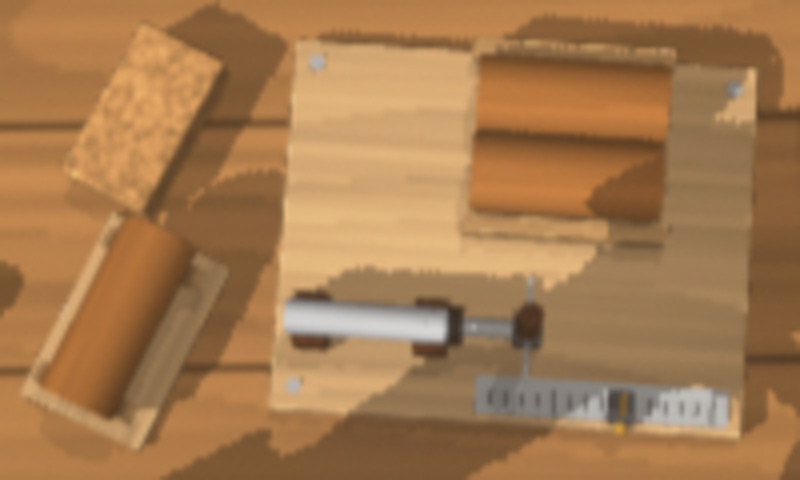

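View pics/sz.png

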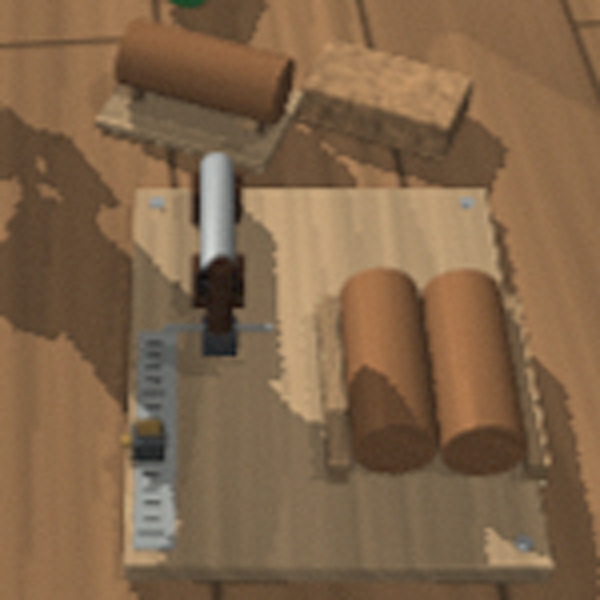

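The crops show the brass mark at about (305,221) in the top view and the pointer at (281,205). The heights agree with the sizes given. Next I fit the exact poses.

```bash
cat >> h.py <<'E'
def cyl(Ps,c,r=.085,zlo=.062,zhi=.08):
    """ridge strip of a lying blank: centre (mid of extremes along axis), angle"""
    q=np.concatenate([P.reshape(-1,3) for P in Ps]); q=q[(np.hypot(q[:,0]-c[0],q[:,1]-c[1])<r)&(q[:,2]>zlo)&(q[:,2]<zhi)]
    x,y,w,h=None,None,None,None
    (cx,cy),(w,h),a=cv2.minAreaRect((q[:,:2]*1000).astype(np.float32)); a=a if w>h else a+90
    return np.round([cx,cy,max(w,h),min(w,h),(a+90)%180-90],1),len(q)
E
python3 - <<'E'
from h import *
t=load("top0.npz");s=load("side0.npz");A,B=cloud(t),cloud(s)
for P in ([A],[B],[A,B]):
    print("blank",cyl(P,(.551,.296)))
# jig plane patches
yaw=np.radians(-4.7);J=np.array([605,51.]);R=np.array([[np.cos(yaw),-np.sin(yaw)],[np.sin(yaw),np.cos(yaw)]])
for n,P in(("A",A),("B",B)):
    q=P.reshape(-1,3); 
    m=(q[:,2]>.012)&(q[:,2]<.024)&(abs(q[:,0]-.605)<.15)&(abs(q[:,1]-.051)<.18)
    print(n,"jig rect",cv2.minAreaRect((q[m][:,:2]*1000).astype(np.float32)))
    L=(q[:,:2]*1000-J)@R; z=q[:,2]
    def show(name,m,): print(n,name,m.sum(),"x",np.round(np.percentile(L[m,0],[2,50,98]),1),"y",np.round(np.percentile(L[m,1],[2,50,98]),1),"z",np.round(np.percentile(z[m],[50,98]),3))
    near=(abs(L[:,0])<125)&(abs(L[:,1])<150)
    show("post",near&(z>.085)&(z<.13)&(L[:,0]<-30)&(L[:,1]<10))
    show("posttop",near&(z>.108)&(z<.13)&(L[:,0]<-30)&(L[:,1]<10))
    show("tube",near&(z>.055)&(z<.07)&(L[:,0]<-30)&(L[:,1]>35))
    show("mark",near&(z>.032)&(z<.053)&(L[:,0]<-90))
    show("baseA",near&(z>.062)&(z<.072)&(L[:,0]>10)&(L[:,0]<60)&(L[:,1]<40))
    show("baseB",near&(z>.062)&(z<.072)&(L[:,0]>60)&(L[:,0]<115)&(L[:,1]<40))
E
```

```text
blank (array([551.2, 298.8, 118.9,  33.1, -27.6]), 427)
blank (array([552.7, 299.7, 118.5,  34.8, -27.3]), 291)
blank (array([551.8, 299.4, 119.7,  35.6, -26.8]), 718)
A jig rect ((604.3817749023438, 51.43479919433594), (300.00439453125, 240.07760620117188), 85.48165130615234)
A post 45 x [-73.7 -67.4 -58.5] y [-16.3  -9.4  -2.3] z [0.112 0.116]
A posttop 36 x [-73.  -65.8 -58.4] y [-16.3  -9.5  -3.5] z [0.113 0.116]
A tube 274 x [-75.1 -66.3 -57.5] y [ 36.1  85.1 138. ] z [0.058 0.063]
A mark 42 x [-115.6 -107.7  -98. ] y [-79.1 -70.7 -64.2] z [0.035 0.05 ]
A baseA 479 x [18.2 33.5 48.5] y [-85.5 -27.8  28. ] z [0.065 0.07 ]
A baseB 464 x [68.9 84.1 99. ] y [-86.  -28.8  28.6] z [0.065 0.07 ]
B jig rect ((605.7141723632812, 51.755157470703125), (303.5577087402344, 241.1499481201172), 85.65293884277344)
B post 85 x [-72.7 -65.7 -58.6] y [-18.1 -13.8  -4.6] z [0.105 0.117]
B posttop 39 x [-72.8 -65.9 -59. ] y [-16.9 -12.   -3.8] z [0.114 0.118]
B tube 202 x [-74.4 -66.3 -55.9] y [ 43.3  90.3 138. ] z [0.06  0.063]
B mark 59 x [-119.1 -107.1  -97.9] y [-79.6 -73.6 -66.3] z [0.037 0.048]
B baseA 555 x [18.6 34.1 50.6] y [-87.4 -33.1  29.1] z [0.067 0.07 ]
B baseB 552 x [ 69.2  84.3 101.7] y [-87.7 -32.9  28. ] z [0.066 0.07 ]
```

```bash
cat > d.py <<'E'
# python3 d.py x y z(mm) yangle(deg): remaining shift in tool axes (mm), turn about tool
import sys,numpy as np
from scipy.spatial.transform import Rotation as Rn
from bench import ctrl
x,y,z,a=map(float,sys.argv[1:5]); s=ctrl.sense()
w=s["tcp_rot"]; R=Rn.from_quat(np.r_[w[1:],w[0]])
a=np.radians(a); Y=np.array([np.cos(a),np.sin(a),0]); Z=np.array([0,0,-1.]); X=np.cross(Y,Z)
T=Rn.from_matrix(np.stack([X,Y,Z],1))
print("t",round(s["time"],2),"pos",np.round(s["ee_pos"]*1000,1),"F",np.round(s["ft_force"],1),"gap",round(s["finger_gap"]*1000,1),"gf",round(float(s["grasp_force"]),1))
D=np.array([x,y,z])-s["ee_pos"]*1000
print("shift now axes",np.round(R.inv().apply(D),1),"final axes",np.round(T.inv().apply(D),1),"turn",np.round((R.inv()*T).as_rotvec(),3))
E
python3 -m jog '[[-45.5,-13.7,0,0,0,0],[-45.5,-13.7,0,0,0,0],[-45.5,-13.7,0,0,0,0],[-45.5,-13.7,0,0,0,0],[-45.5,-13.7,0,0,0,0]]' 85 
python3 -m jog '[[-45.5,-13.7,0,0,0,0],[-45.5,-13.7,0,0,0,0],[-45.5,-13.7,0,0,0,0],[-45.5,-13.7,0,0,0,0.112],[0,0,0,0,0,0]]'
python3 d.py 551.8 299.3 28 62.7
```

```text
time: 0.6
ee_pos: [0.4028, 0.4143, 0.2308]
tcp_rot: [-0.0, 0.181, 0.984, -0.0]
ft_force: [0.8, 0.1, 0.6]
finger_gap: 0.0848
grasp_force: 0.0
time: 1.1
ee_pos: [0.5559, 0.2952, 0.2293]
tcp_rot: [-0.0, 0.24, 0.971, -0.002]
ft_force: [-0.2, -0.3, -0.3]
finger_gap: 0.0852
grasp_force: 0.0
t 1.1 pos [555.9 295.2 229.3] F [-0.2 -0.3 -0.3] gap 85.2 gf 0.0
shift now axes [  5.6   2.3 201.3] final axes [  5.5   1.7 201.3] turn [-0.003  0.    -0.009]
```

```bash
python3 -m jog '[[5.5,1.7,40,0,0,0],[0,0,40,0,0,0],[0,0,30,0,0,0],[0,0,0,0,0,0],[0,0,0,0,0,0]]'
python3 d.py 551.8 299.3 28 62.7
python3 - <<'E'
from bench import ctrl
from h import *
t=ctrl.get_image("top");s=ctrl.get_image("side")
print(cyl([cloud(s)],(.5518,.2993)),cyl([cloud(t)],(.5518,.2993)))
a=cv2.resize(t["img"][140:240,130:230],None,fx=4,fy=4);b=cv2.resize(s["img"][100:200,230:330],None,fx=4,fy=4);cv2.imwrite("pics/p1.png",np.hstack([a,b]))
E
```

```text
time: 1.6
ee_pos: [0.5477, 0.3041, 0.1213]
tcp_rot: [-0.001, 0.235, 0.972, -0.0]
ft_force: [0.2, -0.8, 0.3]
finger_gap: 0.0853
grasp_force: 0.0
t 1.6 pos [547.7 304.1 121.3] F [ 0.2 -0.8  0.3] gap 85.3 gf 0.0
shift now axes [-5.9 -2.3 93.3] final axes [-5.9 -2.3 93.3] turn [-0.001 -0.001  0.001]
(array([552.2, 298.9, 118.7,  34.7, -26.2]), 287) (array([551.5, 299.5, 118.8,  30. , -28.4]), 225)
```

View pics/p1.png

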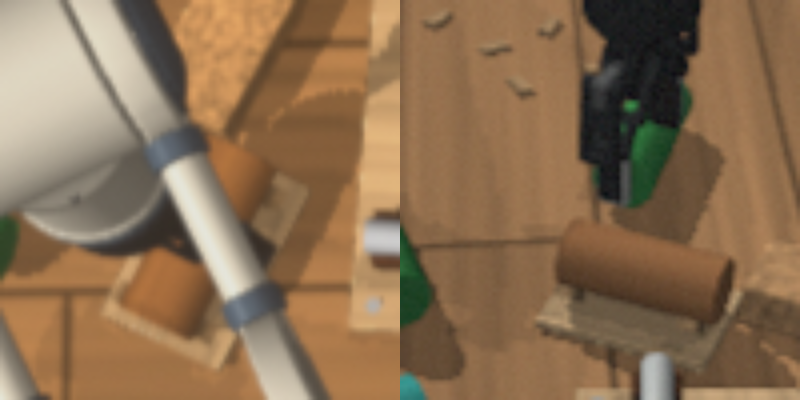

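The gripper is above the blank, in line with it and open across it. The blank still measures (552,299) in both views, so I go down.

```bash
python3 -m jog '[[-5.9,-2.3,25,0,0,0],[0,0,25,0,0,0],[0,0,20,0,0,0],[0,0,15,0,0,0],[0,0,8,0,0,0]]'
python3 -m jog '[[0,0,0,0,0,0],[0,0,0,0,0,0]]'; python3 d.py 551.8 299.3 28 62.7
```

```text
time: 2.2
ee_pos: [0.5528, 0.2994, 0.0286]
tcp_rot: [0.0, 0.236, 0.972, 0.0]
ft_force: [0.4, 0.7, -1.0]
finger_gap: 0.0847
grasp_force: 0.0
time: 2.4
ee_pos: [0.5531, 0.2995, 0.0297]
tcp_rot: [0.001, 0.236, 0.972, 0.001]
ft_force: [0.5, 0.3, 0.3]
finger_gap: 0.085
grasp_force: 0.0
t 2.4 pos [553.1 299.5  29.7] F [0.5 0.3 0.3] gap 85.0 gf 0.0
shift now axes [ 1.1 -0.7  1.7] final axes [ 1.1 -0.7  1.7] turn [0.002 0.001 0.001]
```

```bash
python3 -m jog '[[0,0,1,0,0,0],[0,0,0,0,0,0],[0,0,0,0,0,0],[0,0,0,0,0,0],[0,0,0,0,0,0]]' 40
python3 -m jog '[[0,0,0,0,0,0],[0,0,0,0,0,0],[0,0,0,0,0,0]]'; python3 d.py 551.8 299.3 28 62.7
```

```text
time: 2.9
ee_pos: [0.5536, 0.3005, 0.0292]
tcp_rot: [0.001, 0.235, 0.972, 0.002]
ft_force: [1.1, 4.0, 4.2]
finger_gap: 0.048
grasp_force: 62.5
time: 3.2
ee_pos: [0.5536, 0.3006, 0.0292]
tcp_rot: [0.001, 0.235, 0.972, 0.002]
ft_force: [2.6, 5.0, 4.5]
finger_gap: 0.0478
grasp_force: 62.5
t 3.2 pos [553.6 300.6  29.2] F [2.6 5.  4.5] gap 47.8 gf 62.5
shift now axes [ 1.  -1.9  1.2] final axes [ 1.  -1.9  1.2] turn [0.004 0.002 0.001]
```

```bash
python3 -m jog '[[0,0,-5,0,0,0],[0,0,-15,0,0,0],[0,0,-30,0,0,0],[0,0,-40,0,0,0],[0,0,-40,0,0,0]]'
python3 -m jog '[[0,0,0,0,0,0],[0,0,0,0,0,0],[0,0,0,0,0,0]]'; python3 d.py 661.5 17 140 -4.6
python3 - <<'E'
from bench import ctrl
from h import *
s=ctrl.get_image("side")
a=cv2.resize(s["img"][60:260,220:400],None,fx=3,fy=3);cv2.imwrite("pics/p2.png",a)
E
```

```text
time: 3.7
ee_pos: [0.5516, 0.2983, 0.1583]
tcp_rot: [-0.001, 0.236, 0.972, -0.001]
ft_force: [1.0, -0.4, -2.6]
finger_gap: 0.048
grasp_force: 62.2
time: 4.0
ee_pos: [0.5516, 0.2985, 0.1554]
tcp_rot: [-0.001, 0.236, 0.972, -0.001]
ft_force: [-0.1, 0.3, -1.7]
finger_gap: 0.048
grasp_force: 62.4
t 4.0 pos [551.6 298.5 155.4] F [-0.1  0.3 -1.7] gap 48.0 gf 62.4
shift now axes [-226.7 -199.8   15.5] final axes [-271.8  132.1   15.4] turn [-0.004  0.     1.175]
```

View pics/p2.png

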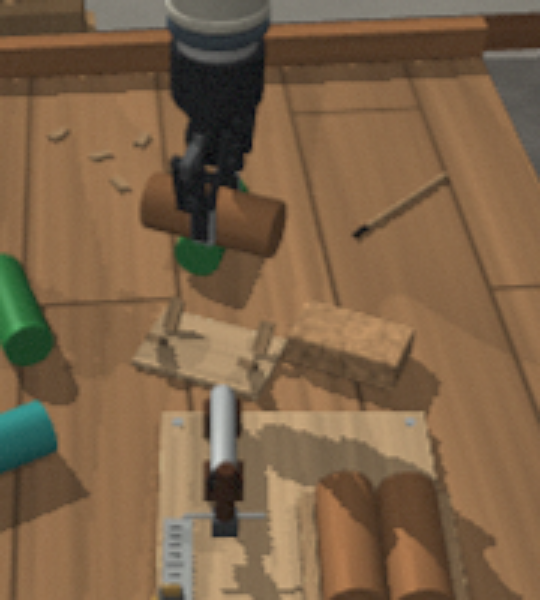

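```bash
python3 -m jog '[[-20,-17.6,0,0,0,0.1],[-36,-27,0,0,0,0],[-36,-27,0,0,0,0],[-36,-27,0,0,0,0],[-36,-27,0,0,0,0]]'
python3 -m jog '[[-32,-24,0,0,0,0],[-15,-10,0,0,0,0],[0,0,0,0,0,0.14],[0,0,0,0,0,0.14],[0,0,0,0,0,0.14]]'
python3 -m jog '[[0,0,0,0,0,0.14],[0,0,0,0,0,0.14],[0,0,0,0,0,0.14],[0,0,0,0,0,0.14],[0,0,0,0,0,0.08]]'
python3 -m jog '[[0,0,0,0,0,0],[0,0,0,0,0,0]]';python3 d.py 661.5 17 110 -4.6
```

```text
time: 4.55
ee_pos: [0.6235, 0.1035, 0.1549]
tcp_rot: [-0.002, 0.284, 0.959, -0.001]
ft_force: [0.6, 0.6, -1.7]
finger_gap: 0.0481
grasp_force: 62.4
time: 5.05
ee_pos: [0.6443, 0.0514, 0.1553]
tcp_rot: [-0.002, 0.48, 0.877, -0.001]
ft_force: [0.0, -0.1, -2.2]
finger_gap: 0.0483
grasp_force: 62.5
time: 5.55
ee_pos: [0.6442, 0.0519, 0.1554]
tcp_rot: [-0.001, 0.731, 0.682, -0.001]
ft_force: [0.5, 0.5, -2.3]
finger_gap: 0.0485
grasp_force: 62.4
time: 5.75
ee_pos: [0.6445, 0.0516, 0.1561]
tcp_rot: [-0.001, 0.729, 0.685, -0.001]
ft_force: [0.0, 0.6, -2.7]
finger_gap: 0.0484
grasp_force: 62.4
t 5.75 pos [644.5  51.6 156.1] F [ 0.   0.6 -2.7] gap 48.4 gf 62.4
shift now axes [-33.5  19.2  46. ] final axes [-33.2  19.7  46.1] turn [-0.002  0.     0.018]
```

```bash
python3 -m jog '[[-17,10,10,0,0,0.018],[-16.3,9.5,15,0,0,0],[0,0,14,0,0,0],[0,0,0,0,0,0],[0,0,0,0,0,0]]';python3 d.py 661.5 17 110 -4.6
python3 - <<'E'
from bench import ctrl
from h import *
s=ctrl.get_image("side");t=ctrl.get_image("top")
J=np.array([605,51.5]);yaw=np.radians(-4.5);R=np.array([[np.cos(yaw),-np.sin(yaw)],[np.sin(yaw),np.cos(yaw)]])
for d in(s,t):
    P=cloud(d);hsv=cv2.cvtColor(d["img"],cv2.COLOR_BGR2HSV);col=(hsv[...,0]<20)&(hsv[...,1]>90)&(hsv[...,2]>40)
    L=(P[...,:2]*1000-J)@R;z=P[...,2]
    m=col&(abs(L[...,0]-60)<40)&(abs(L[...,1]+30)<90)&(z>.085)&(z<.2)
    for c in np.arange(-100,50,15):
        k=m&(abs(L[...,1]-c)<7.5)
        if k.sum()>5:
            A=np.c_[2*L[k][:,0],2*z[k]*1000,np.ones(k.sum())];b=L[k][:,0]**2+(z[k]*1000)**2
            f=np.linalg.lstsq(A,b,rcond=None)[0];print(c,k.sum(),"zmax",round(np.percentile(z[k],97)*1000,1),"x,z",np.round(f[:2],1),"r",round(np.sqrt(f[2]+f[0]**2+f[1]**2),1))
    print("y ext",np.percentile(L[m][:,1],[1,99]).round(1))
a=cv2.resize(s["img"][130:310,240:400],None,fx=3,fy=3);b=cv2.resize(t["img"][110:230,210:350],None,fx=2,fy=2);c=np.zeros((540,280,3),np.uint8);c[:240]=b;cv2.imwrite("pics/p3.png",np.hstack([a,c]))
E
```

```text
time: 6.25
ee_pos: [0.6615, 0.0163, 0.1168]
tcp_rot: [-0.001, 0.736, 0.677, -0.001]
ft_force: [0.3, 0.3, -1.4]
finger_gap: 0.0481
grasp_force: 62.4
t 6.25 pos [661.5  16.3 116.8] F [ 0.3  0.3 -1.4] gap 48.1 gf 62.4
shift now axes [ 0.7 -0.   6.8] final axes [ 0.7 -0.   6.8] turn [-0.003 -0.    -0.003]
-85 362 zmax 154.9 x,z [ 59.6 133.2] r 18.9
-70 118 zmax 155.7 x,z [ 60.2 130.6] r 24.4
-55 131 zmax 155.9 x,z [ 56.7 148.7] r 16.5
-40 117 zmax 156.7 x,z [ 55.9 139.2] r 19.9
-25 105 zmax 169.6 x,z [ 56.8 154.5] r 18.1
-10 57 zmax 180.9 x,z [ 68.8 180.4] r 31.0
5 6 zmax 149.9 x,z [ 52.9 126.4] r 32.3
y ext [-90.6  -3.4]
-85 108 zmax 155.7 x,z [ 59.3 131.5] r 22.8
-70 104 zmax 155.0 x,z [ 57.1 132.8] r 20.9
-55 57 zmax 166.2 x,z [ 21.  158.1] r 27.7
-10 78 zmax 177.8 x,z [ 33.1 159.5] r 21.2
5 15 zmax 157.4 x,z [ 55.6 140.4] r 14.8
35 23 zmax 155.1 x,z [ 58.  132.9] r 21.0
y ext [-88.7  29.9]
```

View pics/p3.png

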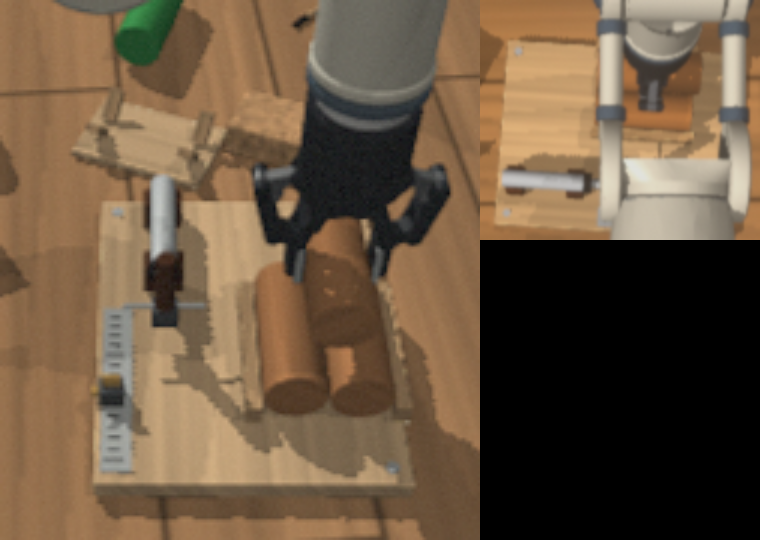

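The blank is held level over the pair. Its centre is about 13.7 mm above the TCP, x is about 59.5 and its ends run from -90 to +30 in the jig frame. About 44 mm to contact.

```bash
python3 -m jog '[[0.5,0,14,0,0,0],[0,0,12,0,0,0],[0,0,8,0,0,0],[0,0,4,0,0,0],[0,0,0,0,0,0]]'
python3 -m jog '[[0,0,2,0,0,0],[0,0,0,0,0,0]]' |egrep 'ee|ft'
python3 -m jog '[[0,0,1,0,0,0],[0,0,0,0,0,0]]'|egrep 'ee|ft'
```

```text
time: 6.85
ee_pos: [0.6614, 0.0171, 0.0788]
tcp_rot: [-0.001, 0.736, 0.677, -0.001]
ft_force: [-0.5, -0.2, -2.0]
finger_gap: 0.0481
grasp_force: 62.4
ee_pos: [0.6622, 0.017, 0.0786]
ft_force: [0.3, 0.8, -1.4]
ee_pos: [0.6622, 0.017, 0.0775]
ft_force: [0.3, 0.7, -1.4]
```

```bash
for i in 1 2; do python3 -m jog '[[0,0,1,0,0,0],[0,0,0.5,0,0,0],[0,0,0,0,0,0]]'|egrep 'ee|ft'; done
python3 -m jog '[[0,0,1,0,0,0],[0,0,0,0,0,0]]'|egrep 'ee|ft'
```

```text
ee_pos: [0.662, 0.017, 0.0757]
ft_force: [0.7, 1.4, -2.6]
ee_pos: [0.662, 0.0171, 0.0741]
ft_force: [0.2, 0.1, -1.6]
ee_pos: [0.6621, 0.017, 0.0735]
ft_force: [-0.3, -0.0, -2.1]
```

```bash
python3 -m jog '[[0,0,0.7,0,0,0],[0,0,0,0,0,0]]'|egrep 'ee|ft'
python3 -m jog '[[0,0,0.7,0,0,0],[0,0,0,0,0,0]]'|egrep 'ee|ft'
python3 -m jog '[[0,0,0.7,0,0,0],[0,0,0,0,0,0]]'|egrep 'ee|ft'
```

```text
ee_pos: [0.6623, 0.017, 0.0735]
ft_force: [-1.9, -0.5, 3.5]
ee_pos: [0.6625, 0.017, 0.0735]
ft_force: [-1.8, 0.3, 6.2]
ee_pos: [0.6628, 0.017, 0.0735]
ft_force: [-3.0, 1.0, 7.2]
```

```bash
python3 -m jog '[[0,0,-0.7,0,0,0],[0,0,0,0,0,0]]' 54 
python3 -m jog '[[0,0,0,0,0,0],[0,0,0,0,0,0]]' 66
python3 -m jog '[[0,0,-5,0,0,0],[0,0,-15,0,0,0],[0,0,-30,0,0,0],[0,0,-45,0,0,0],[0,0,0,0,0,0]]'
python3 - <<'E'
from bench import ctrl
from h import *
s=ctrl.get_image("side")
P=cloud(s);J=np.array([605,51.5]);yaw=np.radians(-4.5);R=np.array([[np.cos(yaw),-np.sin(yaw)],[np.sin(yaw),np.cos(yaw)]])
L=(P[...,:2]*1000-J)@R;z=P[...,2]
m=(abs(L[...,0]-60)<25)&(abs(L[...,1]+30)<80)&(z>.098)&(z<.116)
q=L[m].astype(np.float32);print(cv2.minAreaRect(q),m.sum(),np.percentile(z[m],98))
E
```

```text
time: 8.85
ee_pos: [0.6621, 0.017, 0.0717]
tcp_rot: [0.0, 0.736, 0.677, 0.0]
ft_force: [-0.4, -0.6, 1.0]
finger_gap: 0.0539
grasp_force: 0.0
time: 9.05
ee_pos: [0.6619, 0.017, 0.0713]
tcp_rot: [-0.0, 0.736, 0.677, -0.0]
ft_force: [-0.5, 0.6, 0.1]
finger_gap: 0.066
grasp_force: 0.0
time: 9.55
ee_pos: [0.6649, 0.017, 0.1774]
tcp_rot: [0.005, 0.736, 0.677, 0.005]
ft_force: [0.9, 0.3, 0.6]
finger_gap: 0.0662
grasp_force: 0.0
((59.78197479248047, -26.936687469482422), (44.171173095703125, 126.09237670898438), 0.23333580791950226) 803 0.11269165022598293
```

```bash
python3 d.py 539.4 46.7 150 85.4
```

```text
t 9.6 pos [664.2  17.  174.1] F [ 1.  -0.1 -0.7] gap 66.0 gf 0.0
shift now axes [  19.2 -127.1   22.7] final axes [126.8  19.6  24.1] turn [ 0.009  0.008 -1.573]
```

```bash
python3 -m jog '[[5,-32,0,0,0,-0.14],[4,-46,0,0,0,-0.14],[0,-40,0,0,0,-0.14],[0,0,0,0,0,-0.143],[0,0,0,0,0,-0.143]]' 60
python3 -m jog '[[0,0,0,0,0,-0.143],[0,0,0,0,0,-0.143],[0,0,0,0,0,-0.143],[0,0,0,0,0,-0.143],[0,0,0,0,0,-0.143]]' >/dev/null
python3 -m jog '[[0,0,0,0,0,-0.143],[0,0,0,0,0,-0.01],[0,0,0,0,0,0],[0,0,0,0,0,0]]' >/dev/null; python3 d.py 539.4 46.7 76 85.4
```

```text
time: 10.1
ee_pos: [0.5438, 0.0181, 0.1671]
tcp_rot: [0.0, 0.454, 0.891, 0.0]
ft_force: [-0.2, 0.6, -0.3]
finger_gap: 0.0601
grasp_force: 0.0
t 11.0 pos [545.1  18.2 166.9] F [0.9 0.3 0.1] gap 59.9 gf 0.0
shift now axes [ 8.1 27.9 90.9] final axes [ 8.  27.9 90.9] turn [-0.    -0.    -0.002]
```

```bash
python3 -m jog '[[8,27.9,0,0,0,0],[0,0,25,0,0,0],[0,0,30,0,0,0],[0,0,25,0,0,0],[0,0,10,0,0,0]]' | egrep ft
python3 -m jog '[[0,0,0,0,0,0],[0,0,0,0,0,0]]' 45 |egrep ft
python3 d.py 539.4 46.7 76 85.4
python3 -m jog '[[0,0,0,0,0,0],[0,0,0,0,0,0],[0,0,0,0,0,0],[0,0,0,0,0,0],[0,0,0,0,0,0]]' 5
python3 -m jog '[[0,0,0,0,0,0],[0,0,0,0,0,0]]' 
python3 d.py 534.5 -14.6 76 85.4
```

```text
ft_force: [-0.2, -0.3, -0.2]
ft_force: [-0.1, -0.3, 0.0]
t 11.7 pos [540.   46.6  78.2] F [-0.1 -0.3  0. ] gap 44.9 gf 0.0
shift now axes [0.6 0.  2.2] final axes [0.6 0.  2.2] turn [ 0.     0.002 -0.   ]
time: 12.2
ee_pos: [0.5404, 0.0472, 0.0787]
tcp_rot: [0.002, 0.04, 0.999, 0.001]
ft_force: [-1.0, 2.0, 6.3]
finger_gap: 0.0145
grasp_force: 58.5
time: 12.4
ee_pos: [0.5404, 0.0472, 0.0787]
tcp_rot: [0.002, 0.04, 0.999, 0.001]
ft_force: [0.3, 2.8, 6.4]
finger_gap: 0.0147
grasp_force: 58.5
t 12.4 pos [540.4  47.2  78.7] F [0.3 2.8 6.4] gap 14.7 gf 58.5
shift now axes [  1.  -62.1   2.6] final axes [  0.9 -62.1   2.7] turn [0.001 0.003 0.001]
```

```bash
python3 -m jog '[[0,-6,0,0,0,0],[0,-12,0,0,0,0],[0,-15,0,0,0,0],[0,-15,0,0,0,0],[0,-10,0,0,0,0]]'
python3 -m jog '[[0,0,0,0,0,0],[0,0,0,0,0,0]]' >/dev/null; python3 d.py 534.5 -14.6 76 85.4
python3 - <<'E'
from bench import ctrl
from h import *
s=ctrl.get_image("side");t=ctrl.get_image("top");np.savez("s1.npz",**s);np.savez("t1.npz",**t)
a=cv2.resize(s["img"][220:290,250:330],None,fx=7,fy=7,interpolation=cv2.INTER_CUBIC);cv2.imwrite("pics/p4.png",a)
J=np.array([605,51.5]);yaw=np.radians(-4.6);R=np.array([[np.cos(yaw),-np.sin(yaw)],[np.sin(yaw),np.cos(yaw)]])
for n in("side0.npz","top0.npz","s1.npz","t1.npz"):
    d=load(n);h=cv2.cvtColor(d["img"],cv2.COLOR_BGR2HSV);L=(cloud(d)[...,:2]*1000-J)@R
    m=(h[...,0]>14)&(h[...,0]<35)&(h[...,1]>130)&(abs(L[...,0]+107)<16)&(abs(L[...,1]+73)<20)
    v,u=np.nonzero(m)
    if len(u): p=plane(d,u.mean(),v.mean(),.046);print(n,len(u),(u.mean(),v.mean()),((p[:2]*1000-J)@R).round(1))
E
```

```text
time: 12.9
ee_pos: [0.5358, -0.01, 0.0787]
tcp_rot: [0.002, 0.039, 0.999, 0.002]
ft_force: [0.7, 9.1, 6.7]
finger_gap: 0.0144
grasp_force: 58.7
t 13.1 pos [535.8  -9.7  78.7] F [0.6 7.2 6. ] gap 14.5 gf 58.7
shift now axes [ 1.  -5.   2.7] final axes [ 1.  -5.   2.7] turn [0.003 0.003 0.001]
side0.npz 17 (np.float64(274.3529411764706), np.float64(257.6470588235294)) [-110.9  -78.4]
top0.npz 23 (np.float64(304.5652173913044), np.float64(225.95652173913044)) [-121.3  -70.7]
s1.npz 17 (np.float64(275.1764705882353), np.float64(257.29411764705884)) [-109.   -77.4]
t1.npz 21 (np.float64(303.4761904761905), np.float64(225.85714285714286)) [-121.2  -68. ]
```

View pics/p4.png

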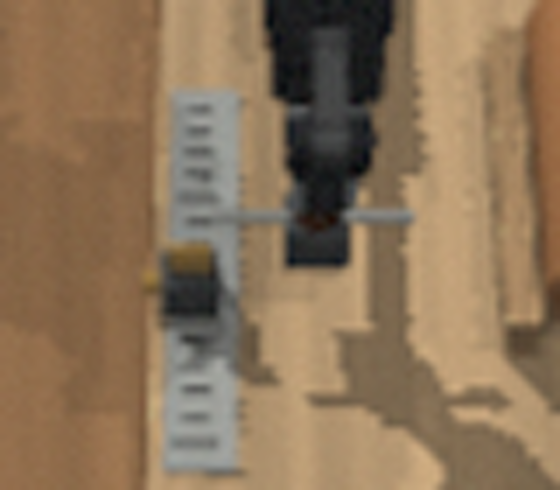

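Run:
```python
from h import *
J=np.array([605,51.5]);yaw=np.radians(-4.6);R=np.array([[np.cos(yaw),-np.sin(yaw)],[np.sin(yaw),np.cos(yaw)]])
j=lambda p:((p[:2]*1000-J)@R).round(1)
s=load("s1.npz");print("ridge top edge",j(plane(s,276.7,254.3,.048)),"ridge bottom",j(plane(s,276.7,258.2,.036)),"pointer L",j(plane(s,285,250.4,.060)),"pointer R",j(plane(s,305,250.4,.060)))
print("tcp",j(np.array([.5358,-.0097])))
for n in("side0.npz","top0.npz","s1.npz","t1.npz"):
    d=load(n);P=cloud(d);L=(P[...,:2]*1000-J)@R;z=P[...,2]
    for lo,hi in((.040,.046),(.044,.054)):
        m=(abs(L[...,0]+107)<12)&(abs(L[...,1]+73)<14)&(z>lo)&(z<hi)
        print(n,lo,m.sum(),L[m].mean(0).round(1) if m.any() else"", L[m].min(0).round(1) if m.any() else "",L[m].max(0).round(1) if m.any() else "",z[m].max().round(4) if m.any() else "")
    m=(abs(L[...,0]+65)<36)&(abs(L[...,0]+65)>14)&(abs(L[...,1]+(67 if '1' in n else 10))<14)&(z>.052)&(z<.068)
    if m.any():print(" pointer",m.sum(),np.median(L[m],0).round(1))
```

```text
ridge top edge [-105.6  -70.3] ridge bottom [-105.7  -72.6] pointer L [-86.4 -68.1] pointer R [-40.5 -67.9]
tcp [-64.1 -66.6]
side0.npz 0.04 7 [-105.3  -72.5] [-111.9  -73.6] [-100.3  -71. ] 0.0459
side0.npz 0.044 11 [-105.7  -72.8] [-111.8  -74.6] [-100.2  -71.4] 0.0489
 pointer 34 [-79.4 -10.1]
top0.npz 0.04 3 [-105.3  -72. ] [-108.8  -73.7] [-101.  -71.] 0.0441
top0.npz 0.044 7 [-107.4  -71.6] [-114.4  -73.1] [-101.8  -70.7] 0.0506
 pointer 15 [-82.4 -10. ]
s1.npz 0.04 7 [-106.2  -72.2] [-111.9  -73.6] [-100.3  -70.3] 0.0453
s1.npz 0.044 9 [-106.7  -72.2] [-111.8  -73.9] [-100.2  -70.3] 0.0483
 pointer 34 [-79.5 -67.4]
t1.npz 0.04 6 [-107.9  -72. ] [-113.8  -73.6] [-101.2  -71.2] 0.0447
t1.npz 0.044 8 [-106.4  -71.9] [-113.8  -73.6] [-101.2  -70.6] 0.0499
 pointer 11 [-85.8 -66.7]
```

The pointer is at jig y of about -67.1 and the brass ridge at about -72.2, so pull another 5 mm.

```bash
python3 -m jog '[[0,-3,0,0,0,0],[0,-2,0,0,0,0],[0,0,0,0,0,0],[0,0,0,0,0,0],[0,0,0,0,0,0]]'
python3 - <<'E'
from bench import ctrl
from h import *
J=np.array([605,51.5]);yaw=np.radians(-4.6);R=np.array([[np.cos(yaw),-np.sin(yaw)],[np.sin(yaw),np.cos(yaw)]])
s=ctrl.get_image("side");t=ctrl.get_image("top")
print("tcp",(ctrl.sense()["ee_pos"][:2]*1000-J)@R)
for d in(s,t):
    P=cloud(d);L=(P[...,:2]*1000-J)@R;z=P[...,2]
    m=(abs(L[...,0]+65)<36)&(abs(L[...,0]+65)>14)&(abs(L[...,1]+72)<9)&(z>.052)&(z<.068);print(" pointer",m.sum(),np.median(L[m],0),L[m].mean(0))
    m=(abs(L[...,0]+107)<7)&(abs(L[...,1]+73)<14)&(z>.04)&(z<.052);print(" ridge",m.sum(),L[m].mean(0))
    m=(abs(L[...,0]-60)<25)&(abs(L[...,1]+30)<90)&(z>.1)&(z<.118);print(" top blank",cv2.minAreaRect(L[m].astype(np.float32)))
a=cv2.resize(s["img"][190:310,240:390],None,fx=5,fy=5,interpolation=cv2.INTER_CUBIC);cv2.imwrite("pics/p5.png",a)
E
```

```text
time: 13.7
ee_pos: [0.5355, -0.0141, 0.0787]
tcp_rot: [0.002, 0.039, 0.999, 0.002]
ft_force: [0.2, 8.2, 5.9]
finger_gap: 0.0146
grasp_force: 58.7
tcp [-64.00967203 -70.98846678]
 pointer 34 [-79.47354162 -71.49820449] [-66.56018132 -71.20204321]
 ridge 17 [-105.98822662  -72.26623271]
 top blank ((59.864166259765625, -28.619625091552734), (122.57644653320312, 43.23572540283203), 89.9800033569336)
 pointer 9 [-88.37025935 -71.54531402] [-88.23721897 -71.77290505]
 ridge 8 [-106.60110644  -72.02565366]
 top blank ((60.29897689819336, -28.639392852783203), (39.68380355834961, 119.53423309326172), 2.016305446624756)
```

View pics/p5.png

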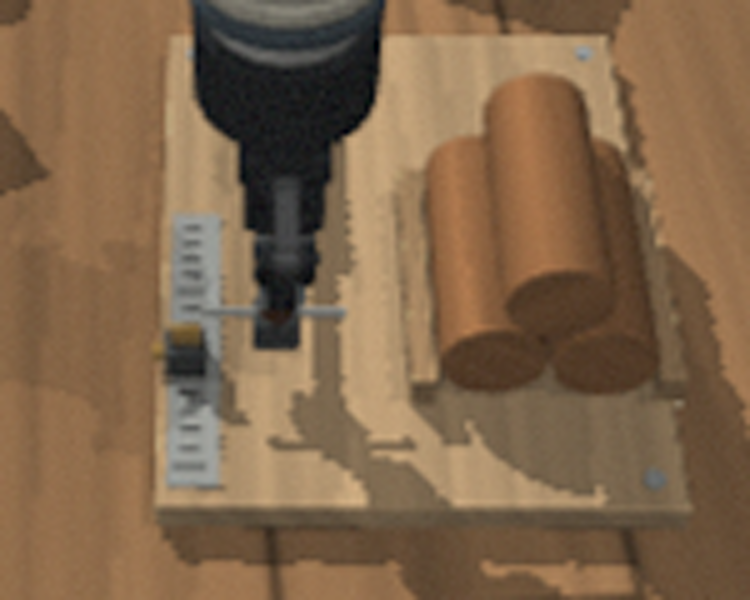

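The blank is saddled on the pair, and the pointer at crop row 313 sits just short of the ridge, about 0.6 mm to go.

```bash
python3 -m jog '[[0,-0.7,0,0,0,0],[0,0,0,0,0,0],[0,0,0,0,0,0],[0,0,0,0,0,0]]'
python3 - <<'E'
from bench import ctrl
from h import *
J=np.array([605,51.5]);yaw=np.radians(-4.6);R=np.array([[np.cos(yaw),-np.sin(yaw)],[np.sin(yaw),np.cos(yaw)]])
y=((ctrl.sense()["ee_pos"][:2]*1000-J)@R)[1];print(y)
if abs(y+71.6)<.6: print(ctrl.hand_in())
E
```

```text
time: 14.2
ee_pos: [0.5355, -0.0147, 0.0787]
tcp_rot: [0.002, 0.039, 0.999, 0.002]
ft_force: [0.4, 8.9, 6.3]
finger_gap: 0.0145
grasp_force: 58.7
-71.60136828343192
the job is handed in; nothing more can be done
None
```

I set the blank down in the saddle on the two lower blanks and let it go, then pulled the pointer to within about 0.5 mm of the length mark and handed the job in at 14.2 s, still holding the handle against its spring; the verdict was not shown.

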